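# Extend a street of model houses along a clamped parallel rule

### The job

On the drawing board, free the clamp of the parallel rule, bring the rule's far edge flush against the front wall of the model house already glued to the site plate, and clamp it there. Stand every loose model house from the desk upright on the plate, beside the glued one in one row, each with its door wall flush against the clamped rule. Then free the rule, slide it all the way back to its stop on the robot's side and clamp it firmly, leaving the row in line and the glue jar where it stands.

Things in the scene. Friction and masses are not known exactly. Their poses are not given: they have to be found in the camera images.
- board: White A3-class drawing board lying flat, 370 (x) x 490 (y) x 20 mm, fixed. Origin at the centre of its underside, its top is at z = 20 mm. Its x axis points away from the robot, the way the rule slides; its y axis points left, along the rule. A 10 mm high aluminium rail runs along x at board y = +215 mm.
- rule (a joint): Travel of the aluminium parallel rule along board x, in m: 0 = parked against its stop on the robot's side, grows away from the robot; the glued house stops it at 0.055 to 0.095. It starts clamped between 0.012 and 0.042. Freed, it drags with about 2 N; clamped tight it holds over 25 N.
- rule_edge (a point): Middle of the blade's far long edge (away from the robot), 8.5 mm above the board. The edge runs along this point's y; x points away from the robot. The blade is 50 mm wide (x), 425 long (y), 7 thick; its underside is 5 mm and its top 12 mm above the board, so it passes over the plate but not the houses.
- rule_grip (a point): Point in the black finger grip standing on the blade, 70 mm right of the clamp knob. The grip is 16 mm wide (x), 60 long (y), from 12 to 36 mm above the board; this point is on its centre line 33 mm above the board. Take it across the 16 mm to push or pull the rule. Axes as the board's.
- clamp (a joint): Angle of the clamp knob in rad, 0 to 1.5, clockwise from above positive: below 0.6 the rule is free, from 0.7 on the brake bites ever harder, 1.5 is the end of its turn; above 1.2 counts as firmly clamped. It stays where it is left; turning takes up to 0.13 N m. Starts at 1.25 to 1.45.
- clamp_grip (a point): Point on the clamp knob's vertical axis, 21 mm above the top of the rule's grey head (75 (x) x 50 (y) mm, top 40 mm above the board, on the rail at the rule's left end). The knob is a black T-bar 46 mm long, 12 thick, from 6 to 28 mm above the head. This point's x lies along the bar: along board x at clamp = 0, across it near 1.5.
- plate: Site plate of white card, 200 (x) x 350 (y) x 3 mm, fixed flat on the board, axes parallel to the board's. Origin: centre of its underside. Grey street strip on the near side; ball trees 40 mm high along plate x = +88 mm. A house like the loose ones is glued near its right end, centre at plate (-12, -144) mm; the row goes on to its left, up to plate y = +165 mm.
- glued_front (a point): Foot of the middle of the front wall (towards the robot) of the glued house, on the plate's top. Axes as the plate's: x points away from the robot into the house, the building line runs along y. A house in line has its centre at x = +18 mm of this point.
- house1: Loose model house, white walls and grey roof, 50 g, at the start on the desk right of the board; may be absent. Walls 36 (x) x 44 (y) x 34 mm high, pitched roof to 50 mm, ridge along y. Origin: centre of its underside. The two long walls (facing +x and -x) are alike, with a door; either may be the front. Flat gable ends face +y and -y.
- house2: Loose model house, white walls and grey roof, 50 g, at the start on the desk right of the board; may be absent. Walls 36 (x) x 44 (y) x 34 mm high, pitched roof to 50 mm, ridge along y. Origin: centre of its underside. The two long walls (facing +x and -x) are alike, with a door; either may be the front. Flat gable ends face +y and -y.
- house3: Loose model house, white walls and grey roof, 50 g, at the start on the desk right of the board; may be absent. Walls 36 (x) x 44 (y) x 34 mm high, pitched roof to 50 mm, ridge along y. Origin: centre of its underside. The two long walls (facing +x and -x) are alike, with a door; either may be the front. Flat gable ends face +y and -y.
- house4: Loose model house, white walls and grey roof, 50 g, at the start on the desk right of the board; may be absent. Walls 36 (x) x 44 (y) x 34 mm high, pitched roof to 50 mm, ridge along y. Origin: centre of its underside. The two long walls (facing +x and -x) are alike, with a door; either may be the front. Flat gable ends face +y and -y.
- glue: Squat closed jar of glue, 60 mm wide, 70 mm high, on the desk beyond the loose houses; origin at the centre of its underside. Leave it standing where it is.
There are look-alikes about, which are no part of the job. Leave any blue or pink look-alike of the house4 alone.

How it is judged:
By the outcome, as a careful person would: the job done as asked, in the order asked, and still so for the second after the job is handed in, with the robot touching nothing.
Of house1, house2, house3, house4 only 2 to 4 are there at a start; the rules pass over those that are not, and their reading is None.
At some moment in a run one of house1, house2, house3, house4 may be knocked a few centimetres aside while the robot is not near it.
Once in a run the grip may slacken for a moment while it holds something.
It also fails if it takes over 210 s, if anything falls off the work surface, if the arm or the gripper's body presses on something with over 40 N, if the wrist force passes 120 N, or if a joint passes its speed limit or range.

### The arm

A 6-joint arm with a two-finger parallel gripper is mounted at the origin on the work surface. World frame = base frame: x ahead of the robot, y to its left, z up, the work surface at z = 0. Lengths are in m, angles in rad, forces in N, time in s.
With the tool pointing down it reaches from about 0.425 to 1.125 m from the base axis. Payload 14.9 kg.
Tool frame: the origin (TCP) lies at the very end of the fingers, on their centre line; the grasp point (between the pads) lies 19 mm behind it; z points along the fingers, y is the line along which they close (so a half turn about z gives the same grasp; the last joint's range is limited). The gripper opens to 91 mm and grips with 3 to 60 N. Pads are 32 mm wide; open, the fingers measure 118 mm over their backs; the gripper's body (76 mm by 178 mm) begins 60 mm behind the grasp point.
Start: joints at [-1.364, 0.379, 1.734, -0, 1.028, -0.033], TCP at [0.166, -0.68, 0.19] pointing down, gripper open.
Joint ranges: [-2.77, 2.77], [-0.74, 2.19], [0, 2.66], [-1.06, 4.2], [0.31, 2.87], [-3.08, 3.08]. Speed limits (rad/s): [1.89, 1.89, 2.39, 3.14, 3.14, 3.14].

### API

Orientations are given as a unit quaternion [w, x, y, z].
In Python, from plant import robot gives the robot as it stands. The module is installed in compiled form; this text tells all that it offers.
- The arm moves only by the tool servo_tool, never from a script. Its argument "steps" is a list of rows, each a list of 7 numbers: the shift along the tool's x, y, z in cm, then the turn, a rotation vector about the tool's x, y, z in rad, then the finger opening in cm, from 0 to 9.12. A call has 1 to 12 rows; each row is the pose to reach, as a shift and turn from the pose commanded when the call began, along the tool's axes at that moment; what a row does not reach only later rows make up. A row lasts 1/10 s, in which the tool goes at most 50 mm and 8.59 degrees, less where a joint would pass 70% of its speed; a pose out of reach is approached as far as the arm can. A call with a gripper value outside its range is refused whole. The fingers move at their own pace and stop on an object; "newtons" is the grip in N (left out, the last holds). Time passes only in rows, so rows that repeat a pose let the fingers close. It gives the time, the measured TCP pose, the force, the opening and the grip force at its end, in the units of the state.
- robot.read_state(): the state, without advancing time (a new reading comes with each control period).
- robot.snapshot(name): name is "side" or "top"; returns a dict with "img" (480x640x3 uint8, red, green, blue), "fx", "fy", "cx", "cy" (pixels), "distortion" ([k1, k2, p1, p2, k3] as OpenCV has them; the pictures are not rectified), "camera_from_world" (4x4, takes a point from world to camera coordinates). Camera axes: x right, y down, z forward; pixel columns grow to the right and rows downward; lengths in m; the calibration is good to about 2 mm. A picture is of the moment at which its call begins. There is no depth.
- robot.hand_in(): hands the job in; it is judged then, once.
The state is a dict: "t": time; "qpos": joint angles; "joint_velocities": joint speeds; "effort": joint torques, N m; "tcp_pos": TCP position; "ee_rot": TCP orientation; "contact_force": force on the tool from outside, world axes, zero at the start; "moment": the same for the moment, N m; "finger_gap": opening from 0.0 (shut) to 1.0 (fully open); "grip_force": force on a finger pad.
Only numpy, scipy, OpenCV 4.12 (cv2) and the standard library are available. Lean on these libraries where they do the work, as an engineer would, in place of code of your own. Each camera call takes 0.05 s, during which the arm holds its last target. There are 200 camera calls.

## Working session

There is one attempt and no reset: what is moved stays moved. The work goes in short steps, Python scripts to look and compute and a tool call to move; the robot and the scene stay as the last step left them, time stands still between calls to the robot, and variables do not carry over. Pictures are saved under pics/ and viewed, at most 14 in all, crops included, and the job is handed in when it is done.

Besides the shell and the picture viewer there is one more tool, called after "Request:" as name(argument=value, ...), one argument or row to a line, values as JSON. servo_tool: Moves the arm, as the interface text tells. Its arguments: {"type":"object","properties":{"steps":{"type":"array","items":{"type":"array","items":{"type":"number"}}},"newtons":{"type":"number"}},"required":["steps"]}

```bash
mkdir -p pics; cat > h.py <<'E'
import numpy as np, cv2
from scipy.spatial.transform import Rotation as R
from plant import robot
def snap(n,f=None):
    s=robot.snapshot(n)
    if f: cv2.imwrite('pics/'+f,s['img'][:,:,::-1])
    return s
def cam(s):
    return np.array([[s['fx'],0,s['cx']],[0,s['fy'],s['cy']],[0,0,1]]),np.array(s['distortion'],float),np.array(s['camera_from_world'])
def p2w(s,uv,z):
    K,d,T=cam(s)
    n=cv2.undistortPoints(np.array(uv,float).reshape(-1,1,2),K,d).reshape(-1,2)
    r=np.c_[n,np.ones(len(n))]@T[:3,:3]; c=-T[:3,:3].T@T[:3,3]
    return c+r*((z-c[2])/r[:,2])[:,None]
def w2p(s,P):
    K,d,T=cam(s)
    return cv2.projectPoints(np.array(P,float).reshape(-1,3),cv2.Rodrigues(T[:3,:3])[0],T[:3,3],K,d)[0].reshape(-1,2)
def crop(s,f,x0,y0,x1,y1,k):
    cv2.imwrite('pics/'+f,cv2.resize(s['img'][y0:y1,x0:x1,::-1],None,fx=k,fy=k,interpolation=cv2.INTER_CUBIC))
def totool(v):
    st=robot.read_state(); q=st['ee_rot']; return R.from_quat([q[1],q[2],q[3],q[0]]).inv().apply(v)
def go(target,yaw=None):
    """shift in tool axes (cm) and tool yaw; """
    st=robot.read_state(); q=st['ee_rot']; r=R.from_quat([q[1],q[2],q[3],q[0]])
    print('tool shift cm',np.round(100*r.inv().apply(np.array(target)-st['tcp_pos']),2),'tool axes x,y in world',np.round(r.as_matrix()[:,:2].T,3).tolist())
E
python3 - <<'E'
from h import *
import pickle
a=snap('side','side0.png');b=snap('top','top0.png')
for s in(a,b):print(s['fx'],s['distortion'],np.round(np.array(s['camera_from_world']),3).tolist())
st=robot.read_state();print(st); go([0.5,0,0.3])
E
```

```text
533.6706118786902 [-0.02516707  0.          0.          0.          0.        ] [[-0.704, -0.711, -0.0, 0.343], [-0.391, 0.388, -0.835, 0.29], [0.593, -0.587, -0.551, 1.017], [0.0, 0.0, 0.0, 1.0]]
489.7762590922642 [0.02057185 0.         0.         0.         0.        ] [[-0.03, -0.999, -0.035, -0.017], [-0.986, 0.035, -0.163, 0.548], [0.164, 0.03, -0.986, 1.013], [0.0, 0.0, 0.0, 1.0]]
{'t': 0.1, 'qpos': array([-1.36427888e+00,  3.79373486e-01,  1.73467158e+00,  2.93738307e-05,
        1.02851457e+00, -3.32785330e-02]), 'joint_velocities': array([ 5.90603494e-04,  1.86943119e-03, -1.66040269e-05, -1.85074514e-05,
       -4.93452324e-05, -5.60725861e-04]), 'effort': array([ 5.19020323e-04, -7.65036964e+01, -4.35291588e+01,  6.51417975e-02,
        3.98324279e-02, -4.03551940e-05]), 'tcp_pos': array([ 0.16619666, -0.67961959,  0.18896688]), 'ee_rot': array([-4.82763821e-04,  9.92821634e-01,  1.19603384e-01, -2.92981439e-05]), 'contact_force': array([-0.98643902,  0.49524956, -0.45795264]), 'moment': array([-0.00664749, -0.00617709,  0.07402361]), 'grip_force': 0.0, 'finger_gap': 1.002296135529962}
tool shift cm [ 48.57 -58.1  -11.04] tool axes x,y in world [[0.971, 0.237, 0.0], [0.237, -0.971, -0.001]]
```

View pics/top0.png

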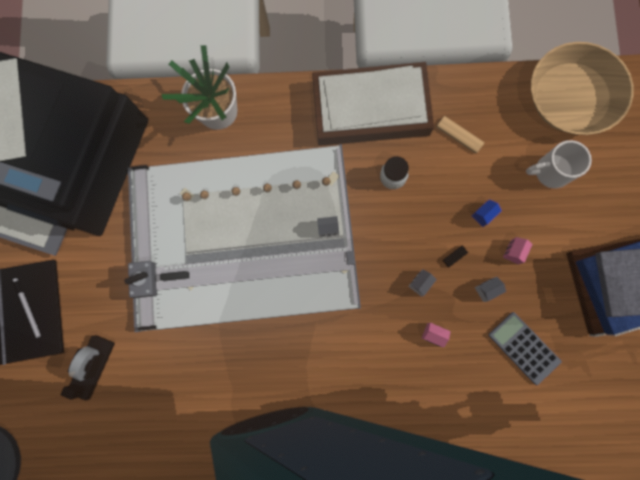

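View pics/side0.png

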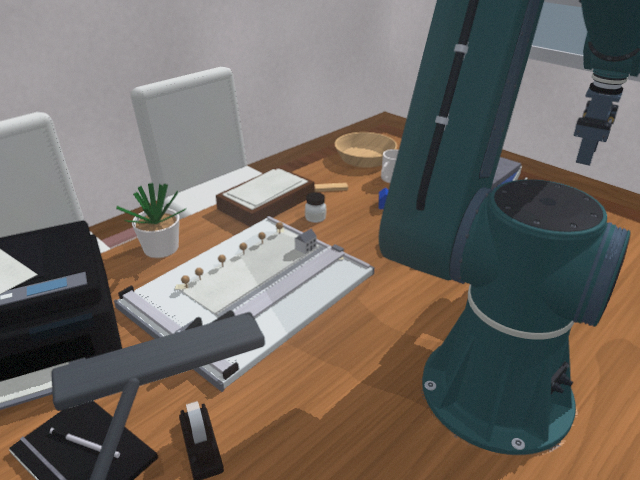

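```bash
python3 - <<'E'
from h import *
s=snap('top')
a=cv2.resize(s['img'][190:360,380:550,::-1],(600,600),interpolation=cv2.INTER_CUBIC)
cv2.imwrite('pics/c1.png',a)
crop(s,'c2.png',120,140,365,335,3.2)
print(p2w(s,[[422,283],[491,289],[455,257],[487,213],[518,250],[436,335]],0.05)[:,:2].round(3).tolist())
E
```

```text
[[0.45, -0.247], [0.433, -0.389], [0.502, -0.32], [0.595, -0.394], [0.513, -0.452], [0.342, -0.269]]
```

View pics/c1.png

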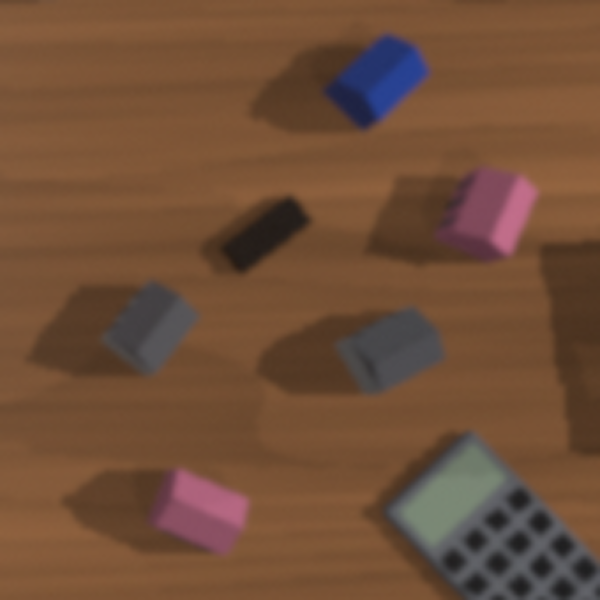

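View pics/c2.png

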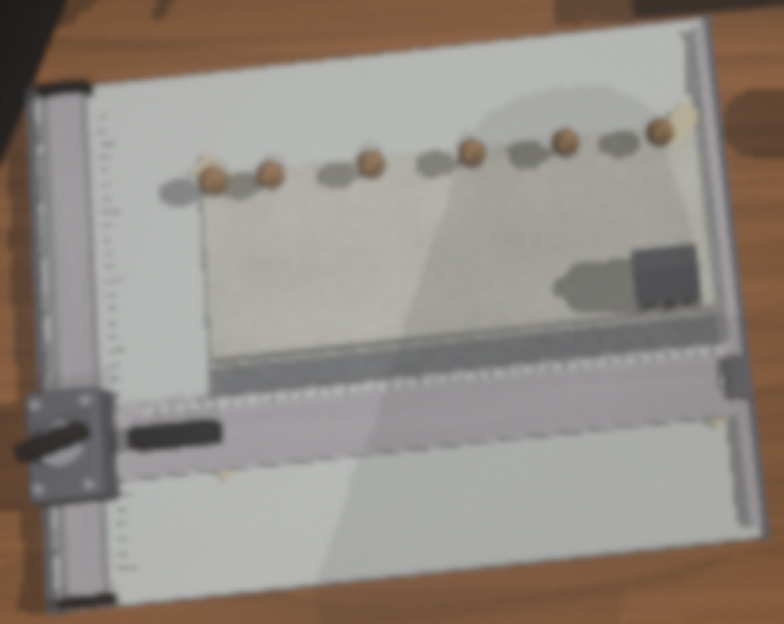

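```bash
cat > m.py <<'E'
from h import *
f=lambda L:np.array(L)/3.2+[120,140]
s=snap('top')
C=p2w(s,f([[707,17],[766,535],[50,610],[30,88]]),.02); print('board',C.round(4)[:,:2].tolist())
P=p2w(s,f([[203,185],[211,395],[722,340]]),.023); print('plate',P.round(4)[:,:2].tolist())
print('knob',p2w(s,f([[17,453],[88,430]]),.086).round(4)[:,:2].tolist())
print('grip',p2w(s,f([[128,437],[222,431]]),.056).round(4)[:,:2].tolist())
print('edge',p2w(s,f([[120,408],[720,350]]),.032).round(4)[:,:2].tolist())
print('cam',(-np.array(s['camera_from_world'])[:3,:3].T@np.array(s['camera_from_world'])[:3,3]).round(3))
E
python3 m.py
```

```text
board [[0.7711, -0.0892], [0.4043, -0.1154], [0.3693, 0.3703], [0.738, 0.3967]]
plate [[0.661, 0.2701], [0.5117, 0.2622], [0.5377, -0.0909]]
knob [[0.4701, 0.3683], [0.4835, 0.3225]]
grip [[0.4812, 0.3072], [0.4831, 0.2442]]
edge [[0.5037, 0.3218], [0.5295, -0.0891]]
cam [ 0.374 -0.066  1.087]
```

Candidates for loose houses in top0: grey (422,283) and grey (491,289); blue (487,213), pink (518,250) and pink (436,335) are look-alikes; black eraser (455,257). The two grey-roofed ones are the houses, as the c1 crop confirms. House3 and house4 seem absent. Clamp knob is at c2 (52,442), the finger grip at (175,434) and the glued house at (668,275).

Request:
servo_tool(
  steps=[
    [46.3,-27.8,0,0,0,0,5],
    [46.3,-27.8,0,0,0,0,5],
    [46.3,-27.8,0,0,0,0,5],
    [46.3,-27.8,0,0,0,0,5],
    [46.3,-27.8,0,0,0,0,5],
    [46.3,-27.8,0,0,0,0,5],
    [46.3,-27.8,0,0,0,0,5],
    [46.3,-27.8,0,0,0,0,5],
    [46.3,-27.8,0,0,0,0,5],
    [46.3,-27.8,0,0,0,0,5],
    [46.3,-27.8,0,0,0,0,5],
    [46.3,-27.8,0,0,0,0,5],
  ],
  newtons=20,
)

```text
t: 1.4
tcp_pos: [0.5526, -0.2969, 0.1895]
ee_rot: [-0.0, 0.993, 0.121, 0.0]
contact_force: [-1.0, -0.3, 0.3]
finger_gap: 0.545
grip_force: 0.0
```

Request:
servo_tool(
  steps=[
    [8.06,-64.2,0,0,0,-1.614,5],
    [8.06,-64.2,0,0,0,-1.614,5],
    [8.06,-64.2,0,0,0,-1.614,5],
    [8.06,-64.2,0,0,0,-1.614,5],
    [8.06,-64.2,0,0,0,-1.614,5],
    [8.06,-64.2,0,0,0,-1.614,5],
    [8.06,-64.2,0,0,0,-1.614,5],
    [8.06,-64.2,0,0,0,-1.614,5],
    [8.06,-64.2,0,0,0,-1.614,5],
    [8.06,-64.2,0,0,0,-1.614,5],
    [8.06,-64.2,0,0,0,-1.614,5],
    [8.06,-64.2,0,0,0,-1.614,5],
  ],
)

```text
t: 2.6
tcp_pos: [0.4807, 0.2975, 0.1896]
ee_rot: [0.0, 0.599, 0.801, 0.0]
contact_force: [0.6, -0.4, -0.3]
finger_gap: 0.549
grip_force: 0.0
```

```bash
python3 - <<'E'
from h import *
go([.4768,.3454,.067]); st=robot.read_state(); print(st['tcp_pos'],st['qpos'])
s=snap('side'); crop(s,'k1.png',60,200,360,400,2.6)
print('knob proj',(w2p(s,[[.4768,.3454,.088],[.4768,.3454,.06],st['tcp_pos']])-[60,200])*2.6)
E
```

```text
tool shift cm [ 4.71  0.98 12.26] tool axes x,y in world [[-0.283, 0.959, -0.0], [0.959, 0.283, 0.0]]
[0.48071399 0.297453   0.18963662] [ 5.12951751e-01  1.68266341e-01  2.00921175e+00 -1.67203551e-04
  9.63942842e-01  2.26184337e-01]
knob proj [[351.8036048  314.73397144]
 [356.39828053 341.98799992]
 [386.12595469 178.11121101]]
```

View pics/k1.png

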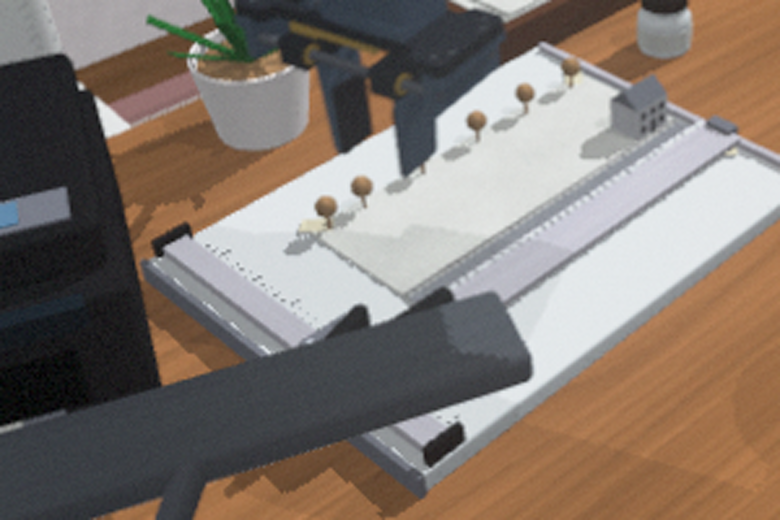

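The side view shows the knob tip at k1 (350,315), close to its projection at (352,315), so the knob position holds. I'll descend on it.

Request:
servo_tool(
  steps=[
    [4.7,1.0,4,0,0,0,5],
    [4.7,1.0,7,0,0,0,5],
    [4.7,1.0,10,0,0,0,5],
    [4.7,1.0,12.2,0,0,0,5],
    [4.7,1.0,12.2,0,0,0,5],
    [4.7,1.0,12.2,0,0,0,0.8],
    [4.7,1.0,12.2,0,0,0,0.8],
    [4.7,1.0,12.2,0,0,0,0.8],
    [4.7,1.0,12.2,0,0,0,0.8],
    [4.7,1.0,12.2,0,0,0,0.8],
    [4.7,1.0,12.2,0,0,0,0.8],
  ],
)

```text
t: 3.75
tcp_pos: [0.4778, 0.3441, 0.0679]
ee_rot: [0.0, 0.6, 0.8, 0.0]
contact_force: [-0.9, -0.0, 0.1]
finger_gap: 0.093
grip_force: 0.0
```

```bash
python3 - <<'E'
from h import *
st=robot.read_state(); print(st['finger_gap'],st['grip_force'],st['tcp_pos'])
a=snap('top');b=snap('side')
i=cv2.resize(a['img'][200:330,90:220,::-1],(400,400),interpolation=cv2.INTER_CUBIC)
j=cv2.resize(b['img'][250:380,120:250,::-1],(400,400),interpolation=cv2.INTER_CUBIC)
cv2.imwrite('pics/k2.png',np.hstack([i,j]))
E
```

```text
0.09334984832113136 0.0 [0.47777688 0.34406255 0.06786343]
```

View pics/k2.png

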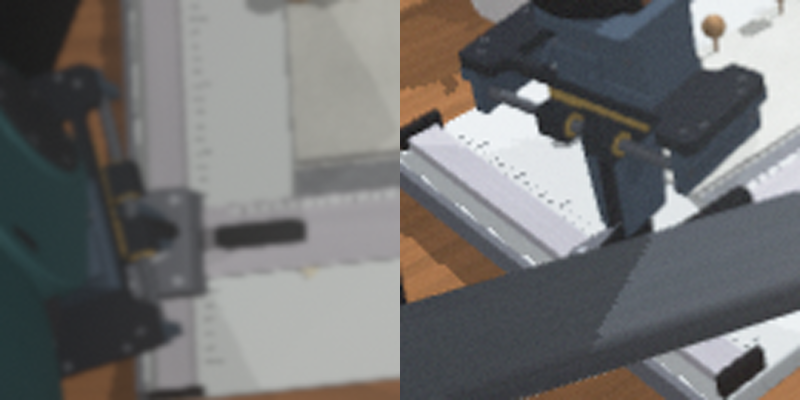

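Request:
servo_tool(
  steps=[
    [0,0,0,0,0,0,0],
    [0,0,0,0,0,0,0],
    [0,0,0,0,0,0,0],
    [0,0,0,0,0,0,0],
  ],
)

```text
t: 4.25
tcp_pos: [0.4776, 0.344, 0.0675]
ee_rot: [-0.0, 0.6, 0.8, -0.0]
contact_force: [-0.3, 0.9, -0.2]
finger_gap: 0.003
grip_force: 0.0
```

```bash
python3 - <<'E'
from h import *
st=robot.read_state()
a=snap('top');b=snap('side')
i=cv2.resize(a['img'][230:310,100:180,::-1],(400,400),interpolation=cv2.INTER_CUBIC)
j=cv2.resize(b['img'][270:350,150:230,::-1],(400,400),interpolation=cv2.INTER_CUBIC)
for s,im,o in((a,i,[100,230]),(b,j,[150,270])):
  for P,c in((st['tcp_pos'],(0,0,255)),(st['tcp_pos']+[0,0,.06],(0,255,255)),([.4701,.3683,.086],(0,255,0)),([.4835,.3225,.086],(0,255,0)),([.4768,.3454,.06],(255,0,0))):
    p=((w2p(s,[P])[0]-o)*5).astype(int); cv2.circle(im,tuple(int(v) for v in p),4,c,-1)
cv2.imwrite('pics/k3.png',np.hstack([i,j]))
E
```

```text
(no output)
```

View pics/k3.png

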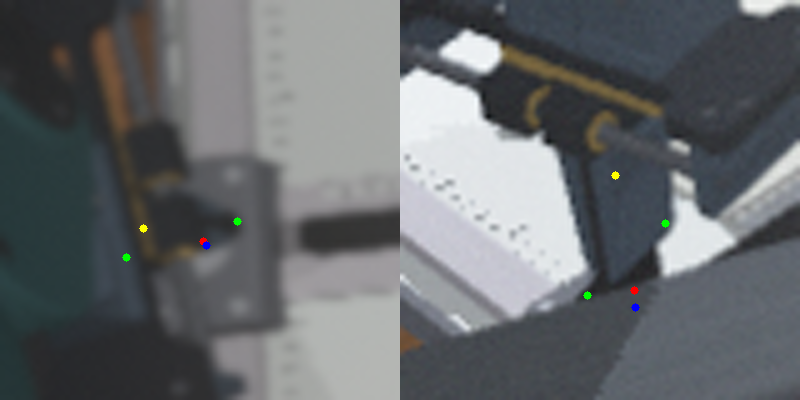

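```bash
python3 - <<'E'
from h import *
from scipy.optimize import least_squares
a=snap('top');b=snap('side')
T=lambda p:np.array(p)/3.2+[120,140]
S=lambda p:np.array(p)/2.6+[60,200]
for n,t,u in(('farR',(707,17),(543,43)),('nearL',(50,610),(425,475)),('gripR',(222,428),(455,291)),('barR',(88,428),(363,306)),('houseridge? topleft',(632,252),(618,97)),('plateNL',(211,395),(407,296)),('tree',(213,179),(326,206))):
  r=least_squares(lambda P:np.r_[w2p(a,[P])[0]-T(t),w2p(b,[P])[0]-S(u)],[.5,.2,.03])
  print(n,r.x.round(4),'res',r.fun.round(1))
E
```

```text
farR [ 0.7714 -0.0899  0.017 ] res [ 0.3  0.3 -0.5 -0.1]
nearL [0.3673 0.369  0.0185] res [ 0.9  0.9 -1.1 -0.3]
gripR [0.4854 0.2466 0.0457] res [ 0.3  0.4 -0.5 -0.1]
barR [0.4873 0.3272 0.0779] res [-0.7 -0.7  1.   0.3]
houseridge? topleft [ 0.5927 -0.0336  0.0563] res [ 0.7  0.8 -1.3 -0.2]
plateNL [0.5162 0.2651 0.0296] res [-2.2 -2.3  3.1  0.9]
tree [0.6593 0.2566 0.0428] res [ 0.1  0.1 -0.2 -0.1]
```

Request:
servo_tool(
  steps=[
    [0,0,0,0,0,0,5],
    [0,0,0,0,0,0,5],
    [0,0,0,0,0,0,5],
    [0,0,0,0,0,0,5],
    [0,0,-4,0,0,0,5],
    [0,0,-7,0,0,0,5],
    [-13,0,-7,0,0,0,5],
    [-13,0,-7,0,0,0,5],
    [-13,0,-7,0,0,0,5],
  ],
)

```text
t: 5.35
tcp_pos: [0.5143, 0.2169, 0.1379]
ee_rot: [0.0, 0.6, 0.8, 0.0]
contact_force: [0.7, 0.8, -0.9]
finger_gap: 0.547
grip_force: 0.0
```

```bash
python3 - <<'E'
from h import *
st=robot.read_state(); print(st['tcp_pos'])
a=snap('top');b=snap('side')
i=cv2.resize(a['img'][230:310,100:180,::-1],(400,400),interpolation=cv2.INTER_CUBIC)
j=cv2.resize(b['img'][270:350,150:230,::-1],(400,400),interpolation=cv2.INTER_CUBIC)
for s,im,o in((a,i,[100,230]),(b,j,[150,270])):
  for P,c in(([.4776,.344,.0675],(0,0,255)),([.4701,.3683,.086],(0,255,0)),([.4835,.3225,.086],(0,255,0))):
    p=((w2p(s,[P])[0]-o)*5).astype(int); cv2.circle(im,tuple(int(v) for v in p),3,c,-1)
cv2.imwrite('pics/k4.png',np.hstack([i,j]))
E
```

```text
[0.51432483 0.21688921 0.13785407]
```

View pics/k4.png

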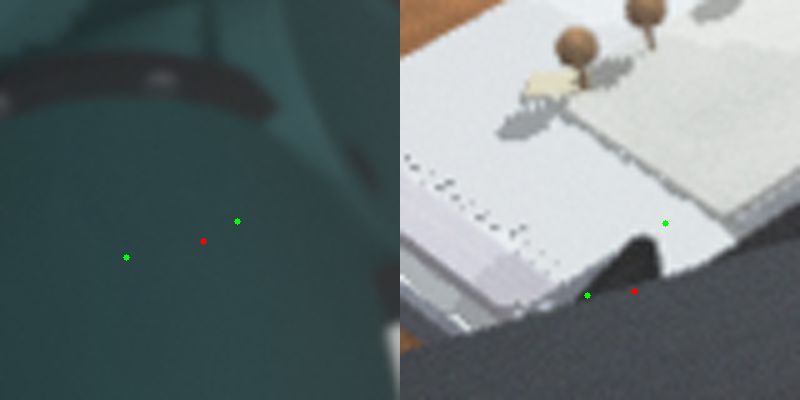

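The k4 side crop shows the bar standing unmoved, with its tip at (650,238). In k3 the finger tips end about 9 px above the projected TCP, so the real tips sit about 18 mm higher than reported. I'll go deeper, watching the force.

Request:
servo_tool(
  steps=[
    [13,0,0,0,0,0,5],
    [13,0,0,0,0,0,5],
    [13,0,0,0,0,0,5],
    [13,0,4,0,0,0,5],
    [13,0,6,0,0,0,5],
    [13,0,7,0,0,0,5],
    [13,0,7.6,0,0,0,5],
    [13,0,8.0,0,0,0,5],
    [13,0,8.2,0,0,0,5],
    [13,0,8.2,0,0,0,5],
  ],
)

```text
t: 6.45
tcp_pos: [0.478, 0.3441, 0.056]
ee_rot: [0.0, 0.6, 0.8, 0.0]
contact_force: [0.9, 0.4, 0.3]
finger_gap: 0.548
grip_force: 0.0
```

Request:
servo_tool(
  steps=[
    [0,0,0,0,0,0,0.6],
    [0,0,0,0,0,0,0.6],
    [0,0,0,0,0,0,0.6],
    [0,0,0,0,0,0,0.6],
    [0,0,0,0,0,0,0.6],
    [0,0,0,0,0,0,0.6],
    [0,0,0,0,0,0,0.6],
  ],
)

```text
t: 7.15
tcp_pos: [0.4791, 0.3444, 0.0559]
ee_rot: [0.001, 0.6, 0.8, 0.001]
contact_force: [8.6, 0.5, -4.9]
finger_gap: 0.128
grip_force: 20.0
```

Request:
servo_tool(
  steps=[
    [0.15,0.15,0,0,0,0,0.6],
    [0.15,0.15,0,0,0,-0.1,0.6],
    [0.15,0.15,0,0,0,-0.2,0.6],
    [0.15,0.15,0,0,0,-0.3,0.6],
    [0.15,0.15,0,0,0,-0.4,0.6],
    [0.15,0.15,0,0,0,-0.5,0.6],
    [0.15,0.15,0,0,0,-0.6,0.6],
    [0.15,0.15,0,0,0,-0.6,0.6],
  ],
)

```text
t: 7.95
tcp_pos: [0.4793, 0.3466, 0.0558]
ee_rot: [0.0, 0.336, 0.942, 0.001]
contact_force: [2.1, 5.8, -3.6]
finger_gap: 0.132
grip_force: 20.0
```

Request:
servo_tool(
  steps=[
    [0.05,0.1,0,0,0,-0.1,0.6],
    [0.05,0.1,0,0,0,-0.2,0.6],
    [0.05,0.1,0,0,0,-0.3,0.6],
    [0.05,0.1,0,0,0,-0.4,0.6],
    [0.05,0.1,0,0,0,-0.5,0.6],
    [0.05,0.1,0,0,0,-0.55,0.6],
    [0.05,0.1,0,0,0,-0.55,0.6],
  ],
)

```text
t: 8.65
tcp_pos: [0.4798, 0.35, 0.0559]
ee_rot: [0.001, 0.069, 0.998, 0.003]
contact_force: [-0.8, 27.5, -12.0]
finger_gap: 0.134
grip_force: 20.0
```

Request:
servo_tool(
  steps=[
    [0.03,0.25,0,0,0,0,0.6],
    [0.03,0.25,0,0,0,0,0.6],
  ],
)

```text
t: 8.85
tcp_pos: [0.4793, 0.3504, 0.0558]
ee_rot: [0.0, 0.069, 0.998, 0.001]
contact_force: [1.1, 8.0, -2.0]
finger_gap: 0.129
grip_force: 20.0
```

Request:
servo_tool(
  steps=[
    [0,0.05,0,0,0,0,5],
    [0,0.05,0,0,0,0,5],
    [0,0.05,0,0,0,0,5],
    [0,0.05,0,0,0,0,5],
    [0,0,-4,0,0,0,5],
    [-1.5,-6.8,-4,0,0,0.3,5],
    [-1.5,-6.8,-4,0,0,1.36,5],
    [-1.5,-6.8,-4,0,0,1.36,5],
    [-1.5,-6.8,-4,0,0,1.36,5],
    [-1.5,-6.8,-4,0,0,1.36,5],
    [-1.5,-6.8,-4,0,0,1.36,5],
    [-1.5,-6.8,-4,0,0,1.36,5],
  ],
)

```text
t: 10.05
tcp_pos: [0.4845, 0.2799, 0.0955]
ee_rot: [-0.0, 0.562, 0.827, -0.0]
contact_force: [0.6, 0.0, -0.1]
finger_gap: 0.548
grip_force: 0.0
```

Request:
servo_tool(
  steps=[
    [0,0,0,0,0,0.4,5],
    [0,0,0,0,0,0.4,5],
    [0,0,0,0,0,0.4,5],
  ],
)

```text
t: 10.35
tcp_pos: [0.4844, 0.2799, 0.0955]
ee_rot: [-0.0, 0.715, 0.699, -0.0]
contact_force: [-0.7, 0.4, -0.3]
finger_gap: 0.546
grip_force: 0.0
```

```bash
python3 - <<'E'
from h import *
go([.4845,.2814,.036])
st=robot.read_state();q=st['ee_rot'];print(st['tcp_pos'],'yaw',2*np.arctan2(q[2],q[1]),st['contact_force'])
a=snap('top');b=snap('side')
i=cv2.resize(a['img'][230:310,100:180,::-1],(400,400),interpolation=cv2.INTER_CUBIC)
j=cv2.resize(b['img'][230:330,170:270,::-1],(400,400),interpolation=cv2.INTER_CUBIC)
p=w2p(b,[st['tcp_pos']])[0]; p=(p-[170,230])*4; cv2.circle(j,(int(p[0]),int(p[1])),3,(0,0,255),-1)
cv2.imwrite('pics/k5.png',np.hstack([i,j]))
E
```

```text
tool shift cm [0.15 0.01 5.95] tool axes x,y in world [[0.023, 1.0, -0.0], [1.0, -0.023, -0.0]]
[0.48442038 0.27990688 0.09552876] yaw 1.5478288789911947 [-0.72687504  0.44883719 -0.27545981]
```

View pics/k5.png

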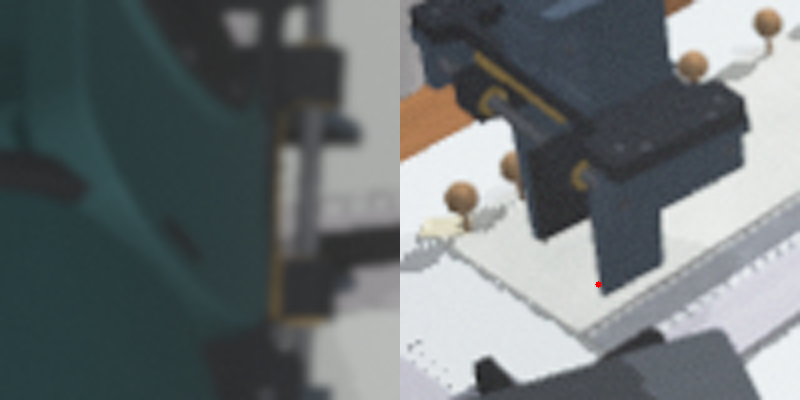

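Request:
servo_tool(
  steps=[
    [0.15,0,3,0,0,-0.09,5],
    [0.15,0,5,0,0,-0.09,5],
    [0.15,0,6,0,0,-0.09,5],
    [0.15,0,6.4,0,0,-0.09,5],
    [0.15,0,6.6,0,0,-0.09,5],
    [0.15,0,6.6,0,0,-0.09,5],
  ],
)

```text
t: 11.05
tcp_pos: [0.4849, 0.2817, 0.03]
ee_rot: [0.0, 0.681, 0.733, 0.0]
contact_force: [0.6, 0.6, -0.2]
finger_gap: 0.548
grip_force: 0.0
```

Request:
servo_tool(
  steps=[
    [0,0,0,0,0,0,0.8],
    [0,0,0,0,0,0,0.8],
    [0,0,0,0,0,0,0.8],
    [0,0,0,0,0,0,0.8],
    [0,0,0,0,0,0,0.8],
    [0,0,0,0,0,0,0.8],
    [0,0,0,0,0,0,0.8],
  ],
)

```text
t: 11.75
tcp_pos: [0.4846, 0.2816, 0.0296]
ee_rot: [0.0, 0.681, 0.732, 0.0]
contact_force: [-2.0, -1.0, 3.0]
finger_gap: 0.169
grip_force: 20.0
```

Request:
servo_tool(
  steps=[
    [0,1,0,0,0,0,0.8],
    [0,2,0,0,0,0,0.8],
    [0,3,0,0,0,0,0.8],
    [0,4,0,0,0,0,0.8],
    [0,4.5,0,0,0,0,0.8],
    [0,4.5,0,0,0,0,0.8],
  ],
)

```text
t: 12.35
tcp_pos: [0.5241, 0.2839, 0.0286]
ee_rot: [-0.003, 0.681, 0.732, -0.006]
contact_force: [-39.9, 5.0, 34.1]
finger_gap: 0.41
grip_force: 20.0
```

Request:
servo_tool(
  steps=[
    [0,0.2,0,0,0,0,0.8],
    [0,0.4,0,0,0,0,0.8],
    [0,0.6,0,0,0,0,0.8],
    [0,0.8,0,0,0,0,0.8],
  ],
)

```text
t: 12.75
tcp_pos: [0.5313, 0.2844, 0.0285]
ee_rot: [-0.004, 0.681, 0.732, -0.006]
contact_force: [-39.2, 4.2, 31.5]
finger_gap: 0.57
grip_force: 20.0
```

Request:
servo_tool(
  steps=[
    [0,-1.5,0,0,0,0,6],
    [0,-3,0,0,0,0,6],
    [0,-3,0,0,0,0,6],
    [0,-3,-3,0,0,0,6],
    [0,-3,-7,0,0,0,6],
    [-10,6,-14,0,0,0,6],
    [-15,6,-14,0,0,0,6],
    [-15,6,-14,0,0,0,6],
    [-15,6,-14,0,0,0,6],
  ],
)

```text
t: 13.65
tcp_pos: [0.6102, 0.138, 0.1711]
ee_rot: [0.001, 0.681, 0.732, 0.001]
contact_force: [0.5, 0.9, -0.8]
finger_gap: 0.656
grip_force: 0.0
```

```bash
python3 - <<'E'
from h import *
st=robot.read_state(); print(st['tcp_pos'],st['contact_force'])
a=snap('top');b=snap('side')
i=cv2.resize(a['img'][220:320,110:210,::-1],(400,400),interpolation=cv2.INTER_CUBIC)
j=cv2.resize(b['img'][250:350,150:250,::-1],(400,400),interpolation=cv2.INTER_CUBIC)
cv2.imwrite('pics/k6.png',np.hstack([i,j]))
E
```

```text
[0.61024811 0.13800326 0.17109559] [ 0.54188212  0.91835795 -0.76672544]
```

View pics/k6.png

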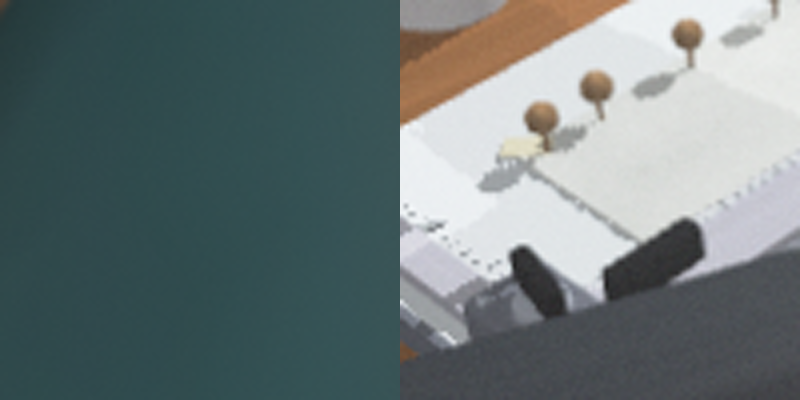

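The side crop shows the knob bar now nearly along x at (540,280). The grip, at (655,258), has moved about 29 mm and then met a hard stop, so the rule is against the house. (My earlier gap estimate missed that the blade was covering the plate.) Next I clamp the knob with a small +x bias.

Request:
servo_tool(
  steps=[
    [22.2,-8.4,2,0,0,-1.36,5],
    [22.2,-8.4,2,0,0,-1.36,5],
    [22.2,-8.4,2,0,0,-1.36,5],
    [22.2,-8.4,2,0,0,-1.36,5],
    [22.2,-8.4,3,0,0,-1.36,5],
    [22.2,-8.4,3,0,0,-1.36,5],
    [22.2,-8.4,3,0,0,-1.36,5],
    [22.2,-8.4,3,0,0,-1.36,5],
    [22.2,-8.4,3,0,0,-1.36,5],
    [22.2,-8.4,4,0,0,-1.36,5],
    [22.2,-8.4,4,0,0,-1.36,5],
  ],
)

```text
t: 14.85
tcp_pos: [0.5074, 0.3552, 0.1279]
ee_rot: [-0.001, 0.071, 0.997, -0.001]
contact_force: [-1.3, -1.0, 0.5]
finger_gap: 0.548
grip_force: 0.0
```

Request:
servo_tool(
  steps=[
    [-0.3,-0.2,3,0,0,0,5],
    [-0.3,-0.2,5,0,0,0,5],
    [-0.3,-0.2,6,0,0,0,5],
    [-0.3,-0.2,7,0,0,0,5],
    [-0.3,-0.2,7.4,0,0,0,5],
    [-0.3,-0.2,7.4,0,0,0,5],
  ],
)

```text
t: 15.45
tcp_pos: [0.5109, 0.3532, 0.0555]
ee_rot: [-0.0, 0.069, 0.998, -0.0]
contact_force: [-0.2, 0.6, 0.3]
finger_gap: 0.552
grip_force: 0.0
```

Request:
servo_tool(
  steps=[
    [0,0,0,0,0,0,0.6],
    [0,0,0,0,0,0,0.6],
    [0,0,0,0,0,0,0.6],
    [0,0,0,0,0,0,0.6],
    [0,0,0,0,0,0,0.6],
    [0,0,0,0,0,0,0.6],
    [0,0,0,0,0,0,0.6],
  ],
)

```text
t: 16.15
tcp_pos: [0.5111, 0.3536, 0.0558]
ee_rot: [0.0, 0.069, 0.998, 0.0]
contact_force: [-0.1, 5.3, 0.1]
finger_gap: 0.127
grip_force: 20.0
```

Request:
servo_tool(
  steps=[
    [0,0.05,0,0,0,0.1,0.6],
    [0,0.05,0,0,0,0.2,0.6],
    [0,0.05,0,0,0,0.3,0.6],
    [0,0.05,0,0,0,0.35,0.6],
    [0,0.05,0,0,0,0.35,0.6],
  ],
)

```text
t: 16.65
tcp_pos: [0.5107, 0.3525, 0.0557]
ee_rot: [-0.0, 0.242, 0.97, -0.001]
contact_force: [-0.9, -9.0, 6.7]
finger_gap: 0.13
grip_force: 20.0
```

Request:
servo_tool(
  steps=[
    [-0.05,-0.1,0,0,0,0.1,0.6],
    [-0.05,-0.1,0,0,0,0.2,0.6],
    [-0.05,-0.1,0,0,0,0.3,0.6],
    [-0.05,-0.1,0,0,0,0.4,0.6],
    [-0.05,-0.1,0,0,0,0.45,0.6],
  ],
)

```text
t: 17.15
tcp_pos: [0.5099, 0.3511, 0.0557]
ee_rot: [-0.001, 0.453, 0.891, -0.002]
contact_force: [-8.1, -10.4, 13.1]
finger_gap: 0.129
grip_force: 20.0
```

Request:
servo_tool(
  steps=[
    [0,0,0,0,0,0.1,0.6],
    [0,0,0,0,0,0.2,0.6],
    [0,0,0,0,0,0.3,0.6],
    [0,0,0,0,0,0.4,0.6],
    [0,0,0,0,0,0.45,0.6],
    [0,0,0,0,0,0.45,0.6],
  ],
)

```text
t: 17.75
tcp_pos: [0.5083, 0.3504, 0.0556]
ee_rot: [-0.001, 0.64, 0.768, -0.004]
contact_force: [-17.5, -13.7, 23.7]
finger_gap: 0.129
grip_force: 20.0
```

Request:
servo_tool(
  steps=[
    [0,-0.15,0,0,0,0,5],
    [0,-0.15,0,0,0,0,5],
    [0,-0.15,0,0,0,0,5],
    [0,0,0,0,0,0,5],
    [0,0,-5,0,0,0,6],
    [0,0,-10,0,0,0,6],
    [-45,-4,-13,0,0,0,6],
    [-45,-4,-13,0,0,0,6],
    [-45,-4,-13,0,0,0,6],
    [-45,-4,-13,0,0,0,6],
    [-45,-4,-13,0,0,0,6],
    [-45,-4,-13,0,0,0,6],
  ],
)

```text
t: 18.95
tcp_pos: [0.5393, 0.0525, 0.1758]
ee_rot: [0.0, 0.639, 0.769, 0.0]
contact_force: [-0.2, 0.1, 0.3]
finger_gap: 0.658
grip_force: 0.0
```

```bash
python3 - <<'E'
from h import *
st=robot.read_state(); print(st['tcp_pos'],st['contact_force']); go([.55,-.25,.2]); go([.25,-.6,.2])
E
```

```text
[0.53926856 0.05245182 0.17582249] [-0.16637786  0.07520246  0.33564845]
tool shift cm [-29.94  -4.45  -2.42] tool axes x,y in world [[-0.182, 0.983, -0.0], [0.983, 0.182, 0.001]]
tool shift cm [-58.89 -40.33  -2.44] tool axes x,y in world [[-0.182, 0.983, -0.0], [0.983, 0.182, 0.001]]
```

Request:
servo_tool(
  steps=[
    [-30,-4.5,-2.4,0,0,0,7],
    [-30,-4.5,-2.4,0,0,0,7],
    [-30,-4.5,-2.4,0,0,0,7],
    [-30,-4.5,-2.4,0,0,0,7],
    [-30,-4.5,-2.4,0,0,0,7],
    [-59,-40.3,-2.4,0,0,0,7],
    [-59,-40.3,-2.4,0,0,0,7],
    [-59,-40.3,-2.4,0,0,0,7],
    [-59,-40.3,-2.4,0,0,0,7],
    [-59,-40.3,-2.4,0,0,0,7],
    [-59,-40.3,-2.4,0,0,0,7],
    [-59,-40.3,-2.4,0,0,0,7],
  ],
)

```text
t: 20.15
tcp_pos: [0.3388, -0.4783, 0.1983]
ee_rot: [0.0, 0.64, 0.769, -0.0]
contact_force: [1.4, -1.0, 0.1]
finger_gap: 0.771
grip_force: 0.0
```

Request:
servo_tool(
  steps=[
    [-8,-5,0,0,0,0,7],
    [-8,-5,0,0,0,0,7],
    [-8,-5,0,0,0,0,7],
  ],
)

```text
t: 20.45
tcp_pos: [0.3037, -0.5687, 0.1982]
ee_rot: [0.001, 0.641, 0.768, -0.001]
contact_force: [0.3, 0.9, -0.8]
finger_gap: 0.764
grip_force: 0.0
```

```bash
python3 - <<'E'
from h import *
st=robot.read_state(); print(st['tcp_pos'])
a=snap('top')
i=cv2.resize(a['img'][180:330,120:365,::-1],None,fx=2.4,fy=2.4,interpolation=cv2.INTER_CUBIC)
j=cv2.resize(a['img'][255:315,395:525,::-1],None,fx=4.5,fy=4.5,interpolation=cv2.INTER_CUBIC)
o=np.zeros((i.shape[0]+j.shape[0],max(i.shape[1],j.shape[1]),3),np.uint8)[:600]
o=np.zeros((i.shape[0]+j.shape[0],max(i.shape[1],j.shape[1]),3),np.uint8)
o[:i.shape[0],:i.shape[1]]=i;o[i.shape[0]:,:j.shape[1]]=j;print(o.shape)
o=cv2.resize(o,None,fx=min(1,600/o.shape[0]),fy=min(1,600/o.shape[0]));print(o.shape)
cv2.imwrite('pics/k7.png',o)
E
```

```text
[ 0.30370347 -0.56867753  0.19818693]
(630, 588, 3)
(600, 560, 3)
```

View pics/k7.png

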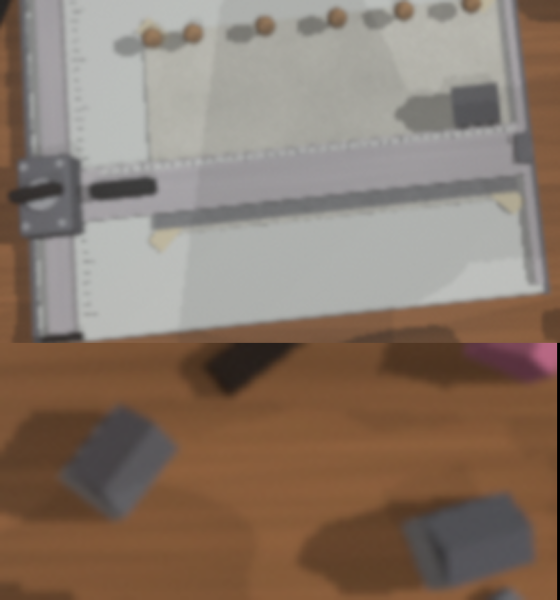

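```bash
cat > fit.py <<'E'
from h import *
from scipy.optimize import minimize
def hull(s,x,y,t,z0=0):
    P=np.array([[i*.018,j*.022,k] for i in(-1,1) for j in(-1,1) for k in(0,.034)]+[[0,-.022,.05],[0,.022,.05]])
    c,n=np.cos(t),np.sin(t)
    W=np.c_[x+c*P[:,0]-n*P[:,1],y+n*P[:,0]+c*P[:,1],z0+P[:,2]]
    return cv2.convexHull(w2p(s,W).astype(np.float32)).reshape(-1,2)
def fit(s,box,g,z0=0,mask=None):
    x0,y0,x1,y1=box; im=s['img'][y0:y1,x0:x1]
    if mask is None:
        h=cv2.cvtColor(im,cv2.COLOR_RGB2HSV); mask=(h[...,1]<60)
    M=cv2.resize(mask.astype(np.float32),None,fx=4,fy=4)
    def f(p):
        H=(hull(s,*p,z0)-[x0,y0])*4+1.5
        m=np.zeros(M.shape,np.float32); cv2.fillConvexPoly(m,(H*16).round().astype(np.int32),1,shift=4)
        return -np.minimum(m,M).sum()/np.maximum(m,M).sum()
    best=min((minimize(f,[g[0],g[1],t],method='Nelder-Mead',options=dict(initial_simplex=[[g[0],g[1],t],[g[0]+.01,g[1],t],[g[0],g[1]+.01,t],[g[0],g[1],t+.3]])) for t in np.arange(0,3.1,.39)),key=lambda r:r.fun)
    return best.x.round(4),round(best.fun,3)
if __name__=='__main__':
    s=snap('top')
    print(fit(s,(400,262,440,302),(.45,-.25)))
    print(fit(s,(470,270,512,306),(.433,-.389)))
    st=robot.read_state();print(st['tcp_pos'])
E
python3 fit.py
```

```text
(array([ 0.4528, -0.2527,  0.8536]), np.float64(-0.896))
(array([ 0.4082, -0.4241,  3.3999]), np.float64(-0.956))
[ 0.30514285 -0.56484119  0.19772006]
```

```bash
python3 - <<'E'
from fit import *
s=snap('top')
x0,y0,x1,y1=480,275,530,325
im=s['img'][y0:y1,x0:x1]; m=(cv2.cvtColor(im,cv2.COLOR_RGB2HSV)[...,1]<60).astype(np.uint8)
n,l=cv2.connectedComponents(m); c=l[301-y0,504-x0]
print(n,[(l==k).sum() for k in range(n)],c); ys,xs=np.where(l==c); print(xs.min()+x0,xs.max()+x0,ys.min()+y0,ys.max()+y0)
print(fit(s,(x0,y0,x1,y1),(.41,-.42),0,l==c))
x0,y0=400,262
# glued house
im=s['img'][190:250,290:350]; v=im.max(2)
m=(v<95).astype(np.uint8);n,l=cv2.connectedComponents(m);c=l[225-190,318-290]
ys,xs=np.where(l==c);print('gl',c,len(xs),xs.min()+290,xs.max()+290,ys.min()+190,ys.max()+190,v[20:50:3,18:40:3].tolist())
go([.4528,-.2527,.15]); go([.408,-.424,.15])
E
```

```text
3 [np.int64(1851), np.int64(459), np.int64(190)] 1
489 518 290 311
(array([ 0.4088, -0.4223,  3.3766]), np.float64(-0.913))
gl 0 3388 290 349 190 249 [[179, 179, 181, 181, 182, 181, 180, 179], [179, 179, 176, 172, 175, 171, 170, 166], [179, 179, 170, 165, 162, 156, 150, 146], [172, 168, 164, 128, 99, 98, 97, 96], [133, 122, 122, 108, 97, 96, 96, 95], [120, 121, 122, 110, 93, 89, 89, 89], [121, 121, 122, 114, 88, 87, 87, 87], [122, 122, 122, 115, 88, 87, 87, 86], [122, 122, 123, 120, 89, 84, 97, 86], [138, 137, 144, 148, 151, 149, 155, 164]]
tool shift cm [27.93 20.13  4.79] tool axes x,y in world [[-0.182, 0.983, 0.001], [0.983, 0.182, -0.0]]
tool shift cm [11.9  12.61  4.78] tool axes x,y in world [[-0.182, 0.983, 0.001], [0.983, 0.182, -0.0]]
```

Request:
servo_tool(
  steps=[
    [11.9,12.6,4,0,0,-0.05,5.4],
    [11.9,12.6,8,0,0,-0.05,5.4],
    [11.9,12.6,8,0,0,-0.05,5.4],
    [11.9,12.6,8,0,0,-0.05,5.4],
    [11.9,12.6,8,0,0,-0.05,5.4],
  ],
)

```text
t: 21.1
tcp_pos: [0.4088, -0.4188, 0.1155]
ee_rot: [-0.002, 0.618, 0.786, 0.001]
contact_force: [-0.5, 0.1, 0.6]
finger_gap: 0.592
grip_force: 0.0
```

```bash
python3 - <<'E'
from fit import *
a=snap('side'); st=robot.read_state(); print(st['tcp_pos'])
s=snap('top')
print('glued',p2w(s,[[328.1,225.9]],.055), 'calc corner',p2w(s,[[512,315],[490,330]],.01).round(3).tolist())
print(w2p(a,[[.408,-.4223,.03],st['tcp_pos']]))
i=cv2.resize(s['img'][260:330,460:530,::-1],(400,400),interpolation=cv2.INTER_CUBIC)
j=cv2.resize(a['img'][130:230,340:440,::-1],(400,400),interpolation=cv2.INTER_CUBIC)
cv2.imwrite('pics/k8.png',np.hstack([i,j]))
E
```

```text
[ 0.40865231 -0.42108114  0.11702976]
glued [[ 0.57825335 -0.05429801  0.055     ]] calc corner [[0.379, -0.441, 0.01], [0.348, -0.392, 0.01]]
[[443.4111022  216.93403978]
 [447.1480236  189.48495059]]
```

Request:
servo_tool(
  steps=[
    [0,0,4,0,0,0,5.4],
    [0,0,7,0,0,0,5.4],
    [0,0,9,0,0,0,5.4],
    [0,0,10.2,0,0,0,5.4],
    [0,0,11,0,0,0,5.4],
    [0,0,11,0,0,0,5.4],
  ],
)

```text
t: 21.8
tcp_pos: [0.4078, -0.4247, 0.0081]
ee_rot: [-0.0, 0.62, 0.784, -0.0]
contact_force: [0.7, 0.2, 0.8]
finger_gap: 0.592
grip_force: 0.0
```

Request:
servo_tool(
  steps=[
    [0,0,0,0,0,0,3],
    [0,0,0,0,0,0,3],
    [0,0,0,0,0,0,3],
    [0,0,0,0,0,0,3],
    [0,0,0,0,0,0,3],
  ],
  newtons=15,
)

```text
t: 22.3
tcp_pos: [0.4083, -0.4249, 0.009]
ee_rot: [0.001, 0.62, 0.785, -0.0]
contact_force: [-1.6, 1.1, 8.2]
finger_gap: 0.383
grip_force: 14.9
```

Request:
servo_tool(
  steps=[
    [0,0,0,0,0,0,5],
    [0,0,0,0,0,0,5],
    [0,0,0.3,0,0,0,5],
    [0,0,0.6,0,0,0,5],
    [0,0,0.9,0,0,0,5],
    [0,0,0.9,0,0,0,5],
  ],
)

```text
t: 22.9
tcp_pos: [0.4076, -0.4241, -0.0015]
ee_rot: [-0.0, 0.62, 0.785, 0.0]
contact_force: [0.3, 0.6, -0.5]
finger_gap: 0.544
grip_force: 0.0
```

Request:
servo_tool(
  steps=[
    [0,0,0,0,0,0,3],
    [0,0,0,0,0,0,3],
    [0,0,0,0,0,0,3],
    [0,0,0,0,0,0,3],
    [0,0,0,0,0,0,3],
  ],
)

```text
t: 23.4
tcp_pos: [0.4079, -0.4244, -0.0008]
ee_rot: [0.0, 0.62, 0.785, 0.0]
contact_force: [0.0, -0.1, -0.5]
finger_gap: 0.395
grip_force: 14.9
```

Request:
servo_tool(
  steps=[
    [0,0,-3,0,0,0,3],
    [0,0,-6,0,0,0,3],
    [0,0,-9,0,0,0,3],
    [3.5,2.5,-11,0,0,0,3],
    [7,5,-11,0,0,0.05,3],
    [10.5,7.5,-11,0,0,0.1,3],
    [14,10,-11,0,0,0.16,3],
    [17.5,12.5,-11,0,0,0.16,3],
    [21,15,-11,0,0,0.16,3],
    [24.5,17.5,-11,0,0,0.16,3],
    [28,20,-11,0,0,0.16,3],
    [31.5,22.5,-11,0,0,0.16,3],
  ],
)

```text
t: 24.6
tcp_pos: [0.5545, -0.0642, 0.1093]
ee_rot: [0.0, 0.681, 0.732, 0.0]
contact_force: [1.6, 0.0, 0.5]
finger_gap: 0.393
grip_force: 14.9
```

```bash
python3 - <<'E'
from h import *
go([.5816,.0084,.040]); q=robot.read_state()['ee_rot']; print(2*np.arctan2(q[2],q[1]),robot.read_state()['tcp_pos'])
E
```

```text
tool shift cm [7.04 3.23 6.93] tool axes x,y in world [[-0.073, 0.997, -0.0], [0.997, 0.073, 0.0]]
1.6438605167065259 [ 0.55451219 -0.06419875  0.10927628]
```

Request:
servo_tool(
  steps=[
    [3,1.5,0,0,0,0,3],
    [7.04,3.2,0,0,0,0,3],
    [7.04,3.2,0,0,0,0,3],
    [7.04,3.2,3,0,0,0,3],
    [7.04,3.2,6,0,0,0,3],
    [7.04,3.2,7.8,0,0,0,3],
    [7.04,3.2,8.2,0,0,0,3],
    [7.04,3.2,8.5,0,0,0,3],
    [7.04,3.2,8.5,0,0,0,3],
  ],
)

```text
t: 25.5
tcp_pos: [0.5813, 0.0064, 0.0247]
ee_rot: [0.0, 0.681, 0.732, 0.0]
contact_force: [-0.6, -0.2, -0.4]
finger_gap: 0.393
grip_force: 14.9
```

Request:
servo_tool(
  steps=[
    [0,0,0.1,0,0,0,3],
    [0,0,0.2,0,0,0,3],
    [0,0,0.25,0,0,0,3],
    [0,0,0.25,0,0,0,3],
  ],
)

```text
t: 25.9
tcp_pos: [0.5812, 0.0065, 0.0221]
ee_rot: [0.0, 0.681, 0.732, 0.0]
contact_force: [-0.4, -0.2, 5.6]
finger_gap: 0.393
grip_force: 14.9
```

Request:
servo_tool(
  steps=[
    [0,-0.1,0,0,0,0,3],
    [0,-0.2,0,0,0,0,3],
    [0,-0.3,0,0,0,0,3],
    [0,-0.4,0,0,0,0,3],
    [0,-0.4,0,0,0,0,3],
  ],
)

```text
t: 26.4
tcp_pos: [0.5777, 0.0063, 0.0221]
ee_rot: [0.001, 0.681, 0.732, 0.001]
contact_force: [3.2, 0.4, 6.0]
finger_gap: 0.394
grip_force: 14.9
```

Request:
servo_tool(
  steps=[
    [0,-0.1,-0.02,0,0,0,3],
    [0,-0.2,-0.02,0,0,0,3],
    [0,-0.2,-0.02,0,0,0,3],
  ],
)

```text
t: 26.7
tcp_pos: [0.5759, 0.006, 0.0222]
ee_rot: [0.001, 0.681, 0.732, 0.001]
contact_force: [6.6, -0.9, 2.4]
finger_gap: 0.395
grip_force: 15.0
```

Request:
servo_tool(
  steps=[
    [0,-0.1,0,0,0,0,3],
    [0,-0.15,0,0,0,0,3],
    [0,-0.15,0,0,0,0,3],
  ],
)

```text
t: 27.0
tcp_pos: [0.5757, 0.0059, 0.0225]
ee_rot: [0.002, 0.681, 0.732, 0.002]
contact_force: [11.7, -1.4, -0.0]
finger_gap: 0.39
grip_force: 15.0
```

Request:
servo_tool(
  steps=[
    [0,0.1,0.02,0,0,0,3],
    [0,0.1,0.02,0,0,0,3.6],
    [0,0.1,0.02,0,0,0,3.9],
    [0,0.1,0.02,0,0,0,4.2],
    [0,0.1,0.02,0,0,0,4.6],
    [0,0.1,0.02,0,0,0,5],
    [0,0.1,-2,0,0,0,6],
    [0,0.1,-5,0,0,0,6],
    [0,0.1,-9,0,0,0,6],
    [0,0.1,-12,0,0,0,6],
  ],
)

```text
t: 28.0
tcp_pos: [0.5743, 0.0061, 0.1435]
ee_rot: [-0.0, 0.681, 0.732, 0.0]
contact_force: [0.1, 0.5, -0.5]
finger_gap: 0.657
grip_force: 0.0
```

```bash
python3 - <<'E'
from h import *
st=robot.read_state(); print(st['tcp_pos'],st['contact_force'])
s=snap('side'); K=w2p(s,[[.58,-.02,.04]])[0].astype(int); print(K)
x,y=K; crop(s,'h1.png',x-60,y-45,x+60,y+45,6)
from fit import fit
t=snap('top'); print('A',fit(t,(400,262,440,302),(.45,-.25)))
E
```

```text
[0.57426078 0.00613675 0.14353588] [ 0.05582017  0.53771833 -0.45010181]
[296 246]
A (array([ 0.4527, -0.2525,  0.8667]), np.float64(-0.9))
```

View pics/h1.png

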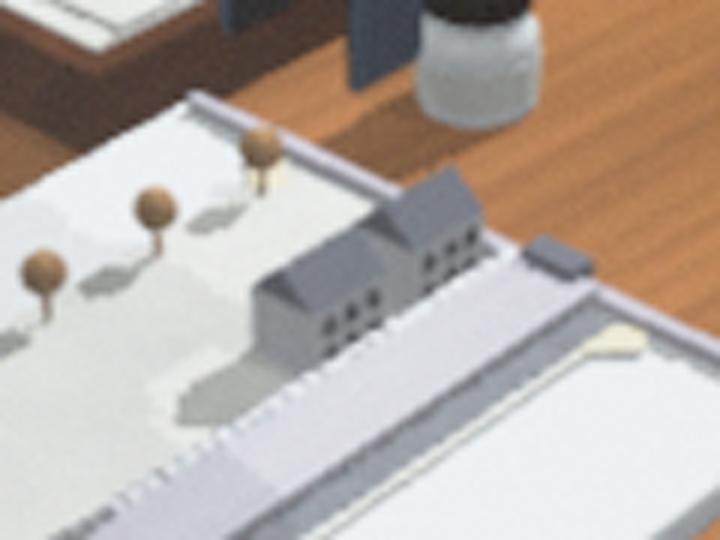

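Request:
servo_tool(
  steps=[
    [-24.9,-14.0,0,0,0,-0.79,6],
    [-24.9,-14.0,0,0,0,-0.79,6],
    [-24.9,-14.0,0,0,0,-0.79,6],
    [-24.9,-14.0,0,0,0,-0.79,6],
    [-24.9,-14.0,0,0,0,-0.79,6],
    [-24.9,-14.0,2,0,0,-0.79,6],
    [-24.9,-14.0,4,0,0,-0.79,6],
    [-24.9,-14.0,4,0,0,-0.79,6],
  ],
)

```text
t: 28.9
tcp_pos: [0.4501, -0.2525, 0.0988]
ee_rot: [-0.003, 0.348, 0.938, 0.001]
contact_force: [-0.3, 0.8, 0.2]
finger_gap: 0.656
grip_force: 0.0
```

```bash
python3 - <<'E'
from h import *
go([.4527,-.2525,-.001]); q=robot.read_state()['ee_rot']; print(2*np.arctan2(q[2],q[1]),robot.read_state()['tcp_pos'])
E
```

```text
tool shift cm [-0.25  0.17  9.98] tool axes x,y in world [[-0.758, 0.652, 0.005], [0.652, 0.758, -0.001]]
2.430979023597812 [ 0.45014735 -0.2524535   0.09882842]
```

Request:
servo_tool(
  steps=[
    [-0.2,0.2,3,0,0,0,6],
    [-0.2,0.2,6,0,0,0,6],
    [-0.2,0.2,8,0,0,0,6],
    [-0.2,0.2,9.3,0,0,0,6],
    [-0.2,0.2,9.9,0,0,0,6],
    [-0.2,0.2,9.9,0,0,0,6],
  ],
)

```text
t: 29.5
tcp_pos: [0.4559, -0.2518, 0.0027]
ee_rot: [-0.0, 0.346, 0.938, 0.0]
contact_force: [0.7, 0.0, -0.1]
finger_gap: 0.656
grip_force: 0.0
```

Request:
servo_tool(
  steps=[
    [0,0,0,0,0,0,3],
    [0,0,0,0,0,0,3],
    [0,0,0,0,0,0,3],
    [0,0,0,0,0,0,3],
    [0,0,0,0,0,0,3],
    [0,0,0,0,0,0,3],
  ],
)

```text
t: 30.1
tcp_pos: [0.4561, -0.2525, 0.0034]
ee_rot: [0.0, 0.347, 0.938, -0.0]
contact_force: [-1.0, 1.5, 8.2]
finger_gap: 0.392
grip_force: 15.0
```

Request:
servo_tool(
  steps=[
    [0,0,0,0,0,0,5],
    [0,0,0,0,0,0,5],
    [0,0,0.3,0,0,0,5],
    [0,0,0.45,0,0,0,5],
    [0,0,0.45,0,0,0,5],
  ],
)

```text
t: 30.6
tcp_pos: [0.4555, -0.2521, -0.0021]
ee_rot: [-0.0, 0.347, 0.938, 0.0]
contact_force: [0.2, -0.2, -0.1]
finger_gap: 0.548
grip_force: 0.0
```

Request:
servo_tool(
  steps=[
    [0,0,0,0,0,0,3],
    [0,0,0,0,0,0,3],
    [0,0,0,0,0,0,3],
    [0,0,0,0,0,0,3],
    [0,0,0,0,0,0,3],
  ],
)

```text
t: 31.1
tcp_pos: [0.4558, -0.2522, -0.0017]
ee_rot: [-0.0, 0.347, 0.938, -0.0]
contact_force: [0.1, -0.0, -0.1]
finger_gap: 0.394
grip_force: 15.0
```

Request:
servo_tool(
  steps=[
    [0,0,-4,0,0,0,3],
    [0,0,-8,0,0,0,3],
    [0,0,-12,0,0,0,3],
    [1.5,4,-12,0,0,0.1,3],
    [3,8,-12,0,0,0.2,3],
    [4.5,12,-12,0,0,0.3,3],
    [6,16,-12,0,0,0.4,3],
    [7.5,20,-12,0,0,0.5,3],
    [9,24,-12,0,0,0.6,3],
    [10.5,28,-12,0,0,0.7,3],
    [11.6,32.2,-12,0,0,0.79,3],
    [11.6,32.2,-12,0,0,0.79,3],
  ],
)

```text
t: 32.3
tcp_pos: [0.5788, 0.0715, 0.1186]
ee_rot: [0.0, 0.681, 0.732, 0.001]
contact_force: [0.2, -0.7, -0.0]
finger_gap: 0.394
grip_force: 15.0
```

```bash
python3 - <<'E'
from h import *
go([.5775,.0681,.0255]); st=robot.read_state();q=st['ee_rot']; print(2*np.arctan2(q[2],q[1]),st['tcp_pos'],st['finger_gap'],st['contact_force'])
E
```

```text
tool shift cm [-0.33 -0.17  9.31] tool axes x,y in world [[-0.073, 0.997, 0.0], [0.997, 0.073, 0.002]]
1.6434797937749568 [0.57878219 0.07149471 0.11860818] 0.3940090176921144 [ 0.18996799 -0.66340485 -0.04495359]
```

Request:
servo_tool(
  steps=[
    [-0.3,-0.1,3,0,0,0,3],
    [-0.3,-0.1,6,0,0,0,3],
    [-0.3,-0.1,8.5,0,0,0,3],
    [-0.3,-0.1,9.2,0,0,0,3],
    [-0.3,-0.1,9.5,0,0,0,3],
    [-0.3,-0.1,9.6,0,0,0,3],
    [-0.3,-0.1,9.65,0,0,0,3],
    [-0.3,-0.1,9.65,0,0,0,3],
  ],
)

```text
t: 33.1
tcp_pos: [0.5768, 0.0648, 0.0228]
ee_rot: [0.001, 0.681, 0.732, 0.001]
contact_force: [0.3, 0.2, -0.3]
finger_gap: 0.396
grip_force: 15.0
```

Request:
servo_tool(
  steps=[
    [0,0,0.08,0,0,0,3],
    [0,0,0.15,0,0,0,3],
    [0,0,0.15,0,0,0,3],
  ],
)

```text
t: 33.4
tcp_pos: [0.5766, 0.0648, 0.0212]
ee_rot: [0.0, 0.681, 0.732, 0.0]
contact_force: [-3.5, -0.2, 13.2]
finger_gap: 0.394
grip_force: 15.0
```

Request:
servo_tool(
  steps=[
    [0,-0.1,0,0,0,0,3],
    [0,-0.2,0,0,0,0,3],
    [0,-0.3,0,0,0,0,3],
    [0,-0.4,0,0,0,0,3],
    [0,-0.4,0,0,0,0,3],
  ],
)

```text
t: 33.9
tcp_pos: [0.5738, 0.0646, 0.0213]
ee_rot: [0.001, 0.681, 0.732, 0.001]
contact_force: [3.4, 0.2, 6.2]
finger_gap: 0.392
grip_force: 15.0
```

Request:
servo_tool(
  steps=[
    [0,-0.1,-0.02,0,0,0,3],
    [0,-0.2,-0.02,0,0,0,3],
    [0,-0.3,-0.02,0,0,0,3],
    [0,-0.3,-0.02,0,0,0,3],
  ],
)

```text
t: 34.3
tcp_pos: [0.5716, 0.0645, 0.0214]
ee_rot: [0.002, 0.681, 0.732, 0.002]
contact_force: [9.4, 1.7, 0.1]
finger_gap: 0.394
grip_force: 15.0
```

Request:
servo_tool(
  steps=[
    [0,-0.05,0,0,0,0,3],
    [0,-0.1,0,0,0,0,3],
    [0,-0.1,0,0,0,0,3],
  ],
)

```text
t: 34.6
tcp_pos: [0.5714, 0.0644, 0.0217]
ee_rot: [0.002, 0.681, 0.732, 0.002]
contact_force: [13.5, 0.9, -0.1]
finger_gap: 0.391
grip_force: 15.0
```

Request:
servo_tool(
  steps=[
    [0,0.1,0.02,0,0,0,3],
    [0,0.1,0.02,0,0,0,3.6],
    [0,0.1,0.02,0,0,0,3.9],
    [0,0.1,0.02,0,0,0,4.2],
    [0,0.1,0.02,0,0,0,4.6],
    [0,0.1,0.02,0,0,0,5],
    [0,0.1,-2,0,0,0,6],
    [0,0.1,-5,0,0,0,6],
    [0,0.1,-9,0,0,0,6],
    [0,0.1,-12,0,0,0,6],
    [0,0.1,-12,0,0,0,6],
  ],
)

```text
t: 35.7
tcp_pos: [0.5711, 0.0644, 0.1443]
ee_rot: [0.002, 0.681, 0.732, 0.002]
contact_force: [0.9, 0.4, -0.6]
finger_gap: 0.663
grip_force: 0.0
```

```bash
python3 - <<'E'
from h import *
st=robot.read_state(); print(st['tcp_pos'],st['contact_force'])
s=snap('side','side1.png'); i=cv2.resize(s['img'][200:300,220:340,::-1],None,fx=4,fy=4,interpolation=cv2.INTER_CUBIC)
t=snap('top','top1.png'); j=cv2.resize(t['img'][180:300,380:540,::-1],(320,240))
o=np.zeros((400,800,3),np.uint8); o[:,:480]=i; o[:240,480:]=j; cv2.imwrite('pics/h2.png',o)
go([.5065,.3525,.055])
E
```

```text
[0.57107715 0.06442097 0.14425394] [ 0.86147526  0.43442203 -0.59836756]
tool shift cm [29.2  -4.13  8.55] tool axes x,y in world [[-0.073, 0.997, -0.0], [0.997, 0.073, 0.0]]
```

View pics/h2.png

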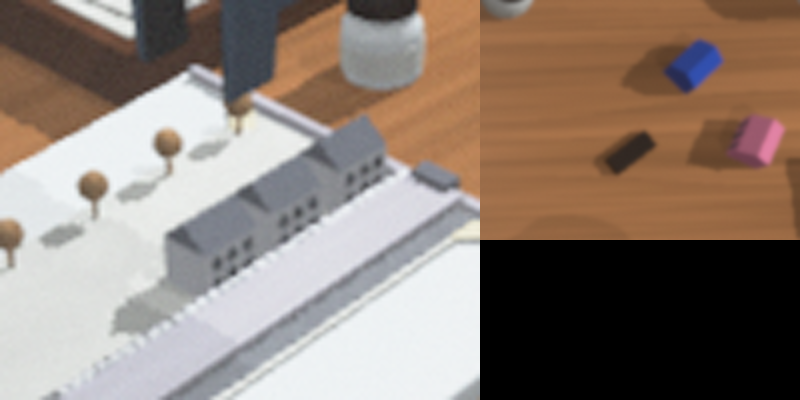

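The side crop shows three houses in line, flush at the rule, with the roofs at (210,230), (280,185) and (345,150). No loose grey house is left on the desk. Now I free the rule.

Request:
servo_tool(
  steps=[
    [29.2,-4.1,0,0,0,-0.11,5],
    [29.2,-4.1,0,0,0,-0.11,5],
    [29.2,-4.1,0,0,0,-0.11,5],
    [29.2,-4.1,0,0,0,-0.11,5],
    [29.2,-4.1,0,0,0,-0.11,5],
    [29.2,-4.1,0,0,0,-0.11,5],
    [29.2,-4.1,2,0,0,-0.11,5],
    [29.2,-4.1,4,0,0,-0.11,5],
    [29.2,-4.1,4,0,0,-0.11,5],
  ],
)

```text
t: 36.7
tcp_pos: [0.5044, 0.3513, 0.0964]
ee_rot: [-0.001, 0.639, 0.769, -0.003]
contact_force: [-0.0, 0.3, -0.0]
finger_gap: 0.552
grip_force: 0.0
```

```bash
python3 - <<'E'
from h import *
go([.507,.3525,.0555]); q=robot.read_state()['ee_rot']; print(2*np.arctan2(q[2],q[1]),robot.read_state()['tcp_pos'])
E
```

```text
tool shift cm [0.08 0.31 4.09] tool axes x,y in world [[-0.183, 0.983, -0.003], [0.983, 0.183, -0.006]]
1.7545015732523954 [0.5043652  0.35126105 0.09641335]
```

Request:
servo_tool(
  steps=[
    [0,0,1.5,0,0,0,5],
    [0,0,3,0,0,0,5],
    [0,0,4,0,0,0,5],
    [0,0,4.1,0,0,0,5],
    [0,0,4.1,0,0,0,5],
  ],
)

```text
t: 37.2
tcp_pos: [0.507, 0.3524, 0.0593]
ee_rot: [-0.0, 0.64, 0.769, -0.0]
contact_force: [0.1, -0.1, 0.3]
finger_gap: 0.554
grip_force: 0.0
```

Request:
servo_tool(
  steps=[
    [0,0,0,0,0,0,0.6],
    [0,0,0,0,0,0,0.6],
    [0,0,0,0,0,0,0.6],
    [0,0,0,0,0,0,0.6],
    [0,0,0,0,0,0,0.6],
    [0,0,0,0,0,0,0.6],
    [0,0,0,0,0,0,0.6],
  ],
  newtons=20,
)

```text
t: 37.9
tcp_pos: [0.5075, 0.3527, 0.0597]
ee_rot: [0.0, 0.64, 0.769, 0.0]
contact_force: [5.2, -0.6, -0.7]
finger_gap: 0.132
grip_force: 20.0
```

Request:
servo_tool(
  steps=[
    [0,-0.05,0.2,0,0,-0.1,0.6],
    [0,-0.05,0.2,0,0,-0.2,0.6],
    [0,-0.05,0.2,0,0,-0.3,0.6],
    [0,-0.05,0.2,0,0,-0.4,0.6],
    [0,-0.05,0.2,0,0,-0.5,0.6],
    [0,-0.05,0.2,0,0,-0.6,0.6],
    [0,-0.05,0.2,0,0,-0.7,0.6],
  ],
)

```text
t: 38.6
tcp_pos: [0.5085, 0.3534, 0.0592]
ee_rot: [0.001, 0.335, 0.942, 0.002]
contact_force: [4.4, 0.1, 12.1]
finger_gap: 0.126
grip_force: 20.0
```

Request:
servo_tool(
  steps=[
    [0,0,0,0,0,-0.1,0.6],
    [0,0,0,0,0,-0.2,0.6],
    [0,0,0,0,0,-0.3,0.6],
  ],
)

```text
t: 38.9
tcp_pos: [0.508, 0.3537, 0.0592]
ee_rot: [0.001, 0.191, 0.982, 0.001]
contact_force: [0.3, 4.0, 13.6]
finger_gap: 0.127
grip_force: 20.0
```

Request:
servo_tool(
  steps=[
    [0,0,-0.15,0,0,-0.1,0.6],
    [0,0,-0.15,0,0,-0.2,0.6],
    [0,0,-0.15,0,0,-0.27,0.6],
    [0,0,-0.15,0,0,-0.27,0.6],
  ],
)

```text
t: 39.3
tcp_pos: [0.5068, 0.3538, 0.0594]
ee_rot: [0.0, 0.058, 0.998, 0.001]
contact_force: [0.6, 11.1, -2.3]
finger_gap: 0.13
grip_force: 20.0
```

Request:
servo_tool(
  steps=[
    [0.5,-0.05,0,0,0,0,0.6],
    [1.0,-0.15,0,0,0,0,0.6],
    [1.5,-0.25,0,0,0,0,0.6],
    [2.0,-0.34,0,0,0,0,0.6],
    [2.0,-0.34,0,0,0,0,0.6],
  ],
)

```text
t: 39.8
tcp_pos: [0.4859, 0.3523, 0.0593]
ee_rot: [0.0, 0.059, 0.998, 0.001]
contact_force: [-2.2, 7.5, -0.7]
finger_gap: 0.133
grip_force: 20.0
```

Request:
servo_tool(
  steps=[
    [0.5,-0.08,0,0,0,0,0.6],
    [1.0,-0.17,0,0,0,0,0.6],
    [1.5,-0.26,0,0,0,0,0.6],
    [2.0,-0.35,0,0,0,0,0.6],
    [2.5,-0.44,0,0,0,0,0.6],
    [3.0,-0.53,0,0,0,0,0.6],
  ],
)

```text
t: 40.4
tcp_pos: [0.4559, 0.3502, 0.0593]
ee_rot: [0.0, 0.059, 0.998, 0.0]
contact_force: [1.0, 5.6, 0.5]
finger_gap: 0.129
grip_force: 20.0
```

Request:
servo_tool(
  steps=[
    [0.2,-0.04,0,0,0,0,0.6],
    [0.4,-0.08,0,0,0,0,0.6],
  ],
)

```text
t: 40.6
tcp_pos: [0.4518, 0.3498, 0.0593]
ee_rot: [0.0, 0.059, 0.998, 0.0]
contact_force: [1.8, 5.1, 0.1]
finger_gap: 0.127
grip_force: 20.0
```

Request:
servo_tool(
  steps=[
    [0.2,-0.04,0,0,0,0,0.6],
    [0.4,-0.08,0,0,0,0,0.6],
  ],
)

```text
t: 40.8
tcp_pos: [0.4479, 0.3495, 0.0593]
ee_rot: [0.0, 0.059, 0.998, 0.0]
contact_force: [1.8, 5.9, 1.2]
finger_gap: 0.127
grip_force: 20.0
```

Request:
servo_tool(
  steps=[
    [0.2,-0.04,0,0,0,0,0.6],
    [0.3,-0.06,0,0,0,0,0.6],
  ],
)

```text
t: 41.0
tcp_pos: [0.4448, 0.3493, 0.0593]
ee_rot: [0.0, 0.059, 0.998, 0.001]
contact_force: [0.5, 6.1, 0.5]
finger_gap: 0.125
grip_force: 20.0
```

Request:
servo_tool(
  steps=[
    [0.2,-0.04,0,0,0,0,0.6],
    [0.3,-0.06,0,0,0,0,0.6],
  ],
)

```text
t: 41.2
tcp_pos: [0.4417, 0.3491, 0.0593]
ee_rot: [0.0, 0.059, 0.998, 0.001]
contact_force: [-0.1, 6.1, 0.2]
finger_gap: 0.124
grip_force: 20.0
```

Request:
servo_tool(
  steps=[
    [0.2,-0.04,0,0,0,0,0.6],
    [0.3,-0.06,0,0,0,0,0.6],
  ],
)

```text
t: 41.4
tcp_pos: [0.4407, 0.3492, 0.0596]
ee_rot: [0.002, 0.059, 0.998, 0.001]
contact_force: [19.9, 1.9, -11.9]
finger_gap: 0.127
grip_force: 20.0
```

Request:
servo_tool(
  steps=[
    [0.2,-0.04,0,0,0,0,0.6],
    [0.3,-0.06,0,0,0,0,0.6],
  ],
)

```text
t: 41.6
tcp_pos: [0.4394, 0.3494, 0.0599]
ee_rot: [0.004, 0.058, 0.998, 0.002]
contact_force: [27.5, 1.9, -14.1]
finger_gap: 0.129
grip_force: 20.0
```

Request:
servo_tool(
  steps=[
    [-0.4,0.1,0,0,0,0,0.6],
    [-0.4,0.1,0,0,0,0.1,0.6],
    [-0.4,0.1,0,0,0,0.2,0.6],
    [-0.4,0.1,0,0,0,0.3,0.6],
    [-0.4,0.1,0,0,0,0.4,0.6],
    [-0.4,0.1,0,0,0,0.5,0.6],
    [-0.4,0.1,0,0,0,0.6,0.6],
  ],
)

```text
t: 42.3
tcp_pos: [0.44, 0.349, 0.0596]
ee_rot: [0.0, 0.353, 0.936, 0.001]
contact_force: [0.6, 3.7, 7.0]
finger_gap: 0.13
grip_force: 20.0
```

Request:
servo_tool(
  steps=[
    [0.07,-0.07,0,0,0,0.1,0.6],
    [0.07,-0.07,0,0,0,0.2,0.6],
    [0.07,-0.07,0,0,0,0.3,0.6],
    [0.07,-0.07,0,0,0,0.4,0.6],
    [0.07,-0.07,0,0,0,0.5,0.6],
    [0.07,-0.07,0,0,0,0.6,0.6],
    [0.07,-0.07,0,0,0,0.66,0.6],
    [0.07,-0.07,0,0,0,0.66,0.6],
  ],
)

```text
t: 43.1
tcp_pos: [0.4396, 0.3489, 0.0597]
ee_rot: [0.0, 0.637, 0.771, 0.001]
contact_force: [5.1, 0.2, 5.1]
finger_gap: 0.13
grip_force: 20.0
```

Request:
servo_tool(
  steps=[
    [0,0.05,0,0,0,0,3],
    [0,0.05,0,0,0,0,5],
    [0,0.05,0,0,0,0,5],
    [0,0.05,0,0,0,0,5],
    [0,0,-4,0,0,0,5],
    [0,0,-8,0,0,0,5],
    [0,0,-12,0,0,0,5],
    [-40,10,-14,0,0,0,5],
    [-40,10,-14,0,0,0,5],
    [-40,10,-14,0,0,0,5],
    [-40,10,-14,0,0,0,5],
    [-40,10,-14,0,0,0,5],
  ],
)

```text
t: 44.3
tcp_pos: [0.5448, 0.1204, 0.1913]
ee_rot: [-0.0, 0.636, 0.772, -0.0]
contact_force: [1.3, -0.1, 0.9]
finger_gap: 0.55
grip_force: 0.0
```

```bash
python3 - <<'E'
from h import *
go([.55,-.25,.2]); go([.3,-.57,.2]); print(robot.read_state()['tcp_pos'])
E
```

```text
tool shift cm [-36.45  -6.6   -0.87] tool axes x,y in world [[-0.192, 0.981, 0.0], [0.981, 0.192, -0.0]]
tool shift cm [-63.06 -37.28  -0.87] tool axes x,y in world [[-0.192, 0.981, 0.0], [0.981, 0.192, -0.0]]
[0.54481055 0.1204118  0.1912715 ]
```

Request:
servo_tool(
  steps=[
    [-36.5,-6.6,-0.9,0,0,0,5],
    [-36.5,-6.6,-0.9,0,0,0,5],
    [-36.5,-6.6,-0.9,0,0,0,5],
    [-36.5,-6.6,-0.9,0,0,0,5],
    [-36.5,-6.6,-0.9,0,0,0,5],
    [-36.5,-6.6,-0.9,0,0,0,5],
    [-36.5,-6.6,-0.9,0,0,0,5],
    [-63,-37.3,-0.9,0,0,0,5],
    [-63,-37.3,-0.9,0,0,0,5],
    [-63,-37.3,-0.9,0,0,0,5],
    [-63,-37.3,-0.9,0,0,0,5],
    [-63,-37.3,-0.9,0,0,0,5],
  ],
)

```text
t: 45.5
tcp_pos: [0.3997, -0.4301, 0.1999]
ee_rot: [-0.0, 0.636, 0.772, 0.0]
contact_force: [1.7, -0.6, -0.4]
finger_gap: 0.55
grip_force: 0.0
```

Request:
servo_tool(
  steps=[
    [-10,-12,0,0,0,0,5],
    [-10,-12,0,0,0,0,5],
    [-10,-12,0,0,0,0,5],
    [-10,-12,0,0,0,0,5],
  ],
)

```text
t: 45.9
tcp_pos: [0.2996, -0.5532, 0.1999]
ee_rot: [0.0, 0.637, 0.771, -0.0]
contact_force: [-0.6, 0.5, -1.0]
finger_gap: 0.552
grip_force: 0.0
```

```bash
python3 - <<'E'
from h import *
t=snap('top','top2.png'); s=snap('side')
i=cv2.resize(t['img'][150:335,118:368,::-1],None,fx=3.2,fy=3.2,interpolation=cv2.INTER_CUBIC)
j=cv2.resize(s['img'][215:285,235:330,::-1],None,fx=3,fy=3,interpolation=cv2.INTER_CUBIC)
i[592-210:592,800-285:800]=j
cv2.imwrite('pics/f.png',i); print(i.shape,robot.read_state()['tcp_pos'])
E
```

```text
(592, 800, 3) [ 0.30165901 -0.55057495  0.19953264]
```

View pics/f.png

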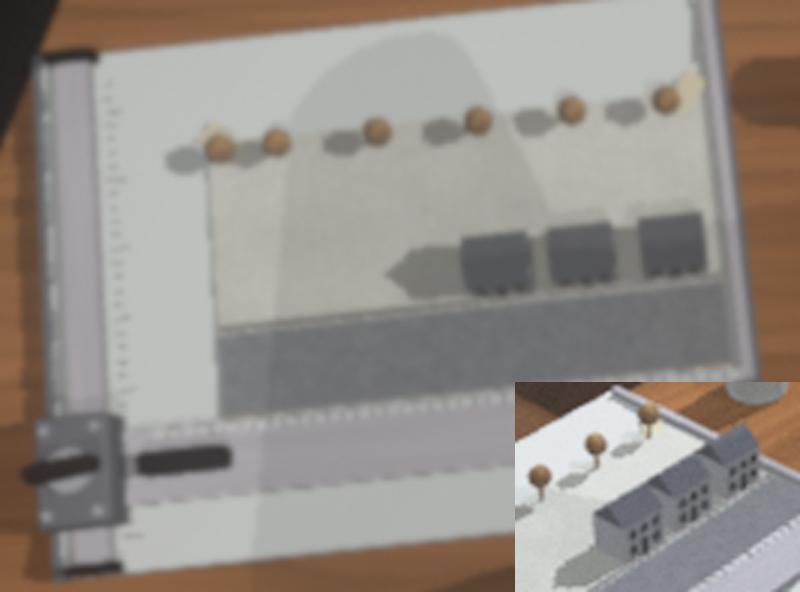

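The final crop shows three houses in one line at (495,262), (580,253) and (672,245). The rule is back at its stop and the knob bar lies across at (62,468), so it is clamped.

```bash
python3 -c "
from plant import robot
print(robot.hand_in())"
```

```text
the job is handed in; nothing more can be done
None
```

Job handed in: both loose houses stand in line beside the glued one, and the rule is back at its stop and clamped (knob at about 1.45 rad). The glue jar was never touched. One blemish: the rule met the glued house with about 40 N, more than intended, but the house and row look undisturbed in the final picture.

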